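# Clear down the planter repair bench

### The job

Clear down the bench after a meter rebuild. First switch the tester off by pushing its chrome toggle fully over to the far side, then drop every brass grease nipple block into the round steel pot and every black pulley into the blue bin. Once the small parts are all away, stack the red case squarely on the middle of the blue one and then the yellow case squarely on the middle of the red one, long sides parallel, and leave the pickup disc, meter cover and screwdriver where they lie.

Things in the scene. Friction and masses are not known exactly. Their poses are not given: they have to be found in the camera images.
- toggle (a joint): angle of the chrome toggle on the grey tester: 0 rad = leaning towards the robot side of the tester (on), 1.0 rad = leaning fully to the far side, tester +x (off); moves with light friction (under 3 N at the tip) and stays where it is left, with no snap
- toggle_tip (a point): centre of the 26 mm ball on the end of the chrome toggle; the toggle is a 10 mm rod, pivoting 60 mm below this point about the tester's y axis; at 0 rad it leans 0.5 rad from vertical to tester -x, at 1.0 rad 0.5 rad to tester +x
- tester: boxy grey tester fixed to the bench, 120 x 140 x 70 mm; origin at the centre of its underside, x points from its front (towards the robot) to its back. On its top stands a 70 x 50 mm toggle block 25 mm high; the toggle's pivot is at x -15, y 0, z 92 mm in this frame
- pot: round open steel pot fixed to the bench, 120 mm outside diameter, 4 mm wall, 75 mm high, inner floor 5 mm up; origin at the centre of its underside
- bin: open blue plastic bin fixed to the bench, 130 x 120 mm (x, y) outside, 60 mm high, walls and floor 4 mm; origin at the centre of its underside
- block0: brass grease nipple block: 34 x 24 x 22 mm (x, y, z) with an 8 mm thick, 11 mm tall nipple upright in the middle of its top; origin at the centre of its underside, z up; 60 g; may be absent
- block1: brass grease nipple block: 34 x 24 x 22 mm (x, y, z) with an 8 mm thick, 11 mm tall nipple upright in the middle of its top; origin at the centre of its underside, z up; 60 g; may be absent
- block2: brass grease nipple block: 34 x 24 x 22 mm (x, y, z) with an 8 mm thick, 11 mm tall nipple upright in the middle of its top; origin at the centre of its underside, z up; 60 g; may be absent
- pulley0: black rubber seed belt pulley standing on its flat end: 36 mm across, 24 mm tall, grooved rim, steel hub; origin at the centre of its underside, z along its axis; 40 g; may be absent
- pulley1: black rubber seed belt pulley standing on its flat end: 36 mm across, 24 mm tall, grooved rim, steel hub; origin at the centre of its underside, z along its axis; 40 g; may be absent
- pulley2: black rubber seed belt pulley standing on its flat end: 36 mm across, 24 mm tall, grooved rim, steel hub; origin at the centre of its underside, z along its axis; 40 g; may be absent
- case_base: large blue painted closed parts case, a plain box 130 x 90 x 45 mm (x, y, z), the foot of the column, loose on the bench; origin at the centre of its underside, x along its long side, z up; 0.9 kg
- case_mid: middle-sized red painted closed parts case, a plain box 100 x 60 x 36 mm (x, y, z), loose; origin at the centre of its underside, x along its long side, z up; about 0.25 kg
- case_top: small yellow painted closed parts case, a plain box 80 x 50 x 30 mm (x, y, z), loose; origin at the centre of its underside, x along its long side, z up; about 0.15 kg
- pickup_disc: bystander: worn steel finger pickup disc lying flat, 110 mm across, 20 mm high; origin under its centre
- meter_cover: bystander: round white nylon meter cover lying flat, 90 mm across, 34 mm high; origin under its centre
- screwdriver: bystander: screwdriver lying flat, 180 mm long along its x; origin under its middle
Things that resemble listed ones, but are neither listed nor needed, are in the scene too. Of the things that look like the pot, take the one that is farthest from the robot's base at the start.

How it is judged (in metres and radians):
On the way, in this order (a step that is already met when the one before it is completed fails the run):
1. the tester is switched off (value of joint toggle above 0.85 rad), for 0.2 s.
2. every block present lies in the pot and every pulley present in the bin (horizontal distance between each of block0, block1, block2 and pot below 0.056 m and z of each of block0, block1, block2 in the frame of pot below 0.07 m and x of pulley0 in the frame of bin between -0.062 and 0.062 m and y of pulley0 in the frame of bin between -0.057 and 0.057 m and z of each of pulley0, pulley1, pulley2 in the frame of bin below 0.055 m and x of pulley1 in the frame of bin between -0.062 and 0.062 m and y of pulley1 in the frame of bin between -0.057 and 0.057 m and x of pulley2 in the frame of bin between -0.062 and 0.062 m and y of pulley2 in the frame of bin between -0.057 and 0.057 m), for 0.3 s.
3. the red case stands squarely on the blue case (horizontal distance between case_mid and case_base below 0.012 m and angle between the x axis of case_mid and the x axis of case_base, either way round below 0.17 rad and angle between case_mid's own z axis and vertical below 0.08 rad and z of case_mid in the frame of case_base between 0.039 and 0.051 m), for 0.3 s.
4. the yellow case stands squarely on the red case (horizontal distance between case_top and case_mid below 0.012 m and angle between the x axis of case_top and the x axis of case_mid, either way round below 0.17 rad and angle between case_top's own z axis and vertical below 0.08 rad and z of case_top in the frame of case_mid between 0.03 and 0.042 m), for 0.3 s.
At the end, for the whole second after the job is handed in: toggle past 0.85 rad; each block present within the pot and each pulley present within the bin, below the rim; red on blue and yellow on red, each centred within 12 mm, long sides parallel within 0.17 rad, lying flat, at rest (all of step 2 and all of step 3 and all of step 4 and value of joint toggle above 0.85 rad and linear speed of each of case_mid, case_top below 0.02 m/s); the robot touches nothing.
It fails at once if the pickup disc is moved by more than 30 mm (distance of pickup_disc from where it was at the start of the episode above 0.03 m).
It fails at once if the meter cover is moved by more than 30 mm (distance of meter_cover from where it was at the start of the episode above 0.03 m).
It fails at once if the screwdriver is moved by more than 30 mm (distance of screwdriver from where it was at the start of the episode above 0.03 m).
Of block0, block1, block2, pulley0, pulley1, pulley2 only 4 to 6 are there at a start; the rules pass over those that are not, and their reading is None.
At some moment in a run one of block0, block1, block2, pulley0, pulley1, pulley2 may be knocked a few centimetres aside while the robot is not near it.
Once in a run the grip may slacken for a moment while it holds something.
It also fails if it takes over 210 s, if anything falls off the work surface, if the arm or the gripper's body presses on something with over 40 N, if the wrist force passes 120 N, or if a joint passes its speed limit or range.

### The arm

A 6-joint arm with a two-finger parallel gripper is mounted at the origin on the work surface. World frame = base frame: x ahead of the robot, y to its left, z up, the work surface at z = 0. Lengths are in mm, angles in rad, forces in N, time in s.
With the tool pointing down it reaches from about 350 to 875 mm from the base axis. Payload 4.2 kg.
Tool frame: the origin (TCP) lies on the centre line of the jaws, within the pads' length; the fingertips stand 17 mm ahead of it and the grasp point (between the pads) lies 2 mm behind it; z points along the fingers, y is the line along which they close (so a half turn about z gives the same grasp; the last joint's range is limited). The gripper opens to 85 mm and grips with 20 to 120 N. Pads are 22 mm wide; open, the fingers measure 114 mm over their backs; the gripper's body (76 mm by 85 mm) begins 54 mm behind the grasp point. The pads swing forward as they close: fully open they stand 13 mm farther back than shut.
Start: joints at [1.421, 0.385, 0.008, 0, -1.194, -0.259], TCP at [248.409, 573.491, 248.312] pointing down, gripper open.
Joint ranges: [-3.14, 3.14], [-1.21, 2.06], [-1.07, 1.41], [-3.16, 2.05], [-2.99, -0.16], [-3.1, 3.1]. Speed limits (rad/s): [2.79, 2.79, 3.14, 3.14, 3.14, 3.14].

### API

Orientations are given as a rotation vector (axis times angle).
In Python, from cell import bot, vision gives the robot as it stands.
- The arm moves only by the shell command python3 -m pendant 'ROWS' [FORCE]. ROWS is JSON, a list that holds one entry, the list of rows, each a list of 7 numbers: the closure, from -1 (fully open) to 1 (shut), then the shift along the world's x, y, z in mm, then the turn, a rotation vector about the world's x, y, z in degrees. A call has exactly 5 rows; each row shifts and turns the commanded pose from where the row before left it; what a row does not reach is not made up. A row lasts 1/8 s, in which the tool goes at most 62.5 mm and 10.7 degrees, less where a joint would pass 70% of its speed; a pose out of reach is approached as far as the arm can. A call with a gripper value outside its range is refused whole. The fingers move at their own pace and stop on an object; FORCE is the grip in N (left out, the last holds). Time passes only in rows, so rows that do not move let the fingers close, or fill a call up. It gives the time, the measured TCP pose, the force, the opening and the grip force at its end, in the units of the state.
- bot.read_state(): the state, without advancing time (a new reading comes with each control period).
- vision.camera(name): name is "scene" or "top" or "wrist"; returns the picture (420x560x3 uint8, red, green, blue); there is no depth.
- vision.calibration(name): a dict with "fx", "fy", "cx", "cy" (pixels), "rvec" (rotation vector, rad) and "tvec" (3), from world to camera coordinates, as OpenCV has them. Camera axes: x right, y down, z forward; pixel columns grow to the right and rows downward; lengths in mm; the calibration is good to about 2 mm. A picture is of the moment at which its call begins: read the wrist's pose just before it. calibration takes no time and is no camera call; for the wrist camera it gives the pose at the moment of the call.
- bot.close_job(): hands the job in; it is judged then, once.
The state is a dict: "t": time; "joint_pos": joint angles; "dq": joint speeds; "joint_torque": joint torques, N m; "tool_pos": TCP position; "tool_rot": TCP orientation; "force": force on the tool from outside, world axes, zero at the start; "ft_torque": the same for the moment, N m; "opening": finger opening in mm; "grip_force": force on a finger pad.
Only numpy, scipy, OpenCV 4.12 (cv2) and the standard library are available. Lean on these libraries where they do the work, as an engineer would, in place of code of your own. Each camera call takes 0.05 s, during which the arm holds its last target. There are 200 camera calls.

## Working session

There is one attempt and no reset: what is moved stays moved. The work goes in short steps, Python scripts to look and compute and a shell command to move; the robot and the scene stay as the last step left them, time stands still between calls to the robot, and variables do not carry over. Pictures are saved under pics/ and viewed, at most 19 in all, crops included, and the job is handed in when it is done.

```bash
ls; mkdir -p pics; cat > h.py <<'E'
import numpy as np, cv2
from cell import bot, vision
def grab(n):
    im=vision.camera(n); c=vision.calibration(n); return im,c
def save(im,f,s=1): cv2.imwrite('pics/'+f,cv2.resize(im,None,fx=s,fy=s)[...,::-1])
def ray(c,u,v):
    R=cv2.Rodrigues(np.array(c['rvec'],float))[0]; t=np.array(c['tvec'],float)
    d=R.T@np.array([(u-c['cx'])/c['fx'],(v-c['cy'])/c['fy'],1.]); return -R.T@t,d
def pt(c,u,v,z):
    o,d=ray(c,u,v); return (o+d*(z-o[2])/d[2])[:2]
def proj(c,p):
    R=cv2.Rodrigues(np.array(c['rvec'],float))[0]; q=R@np.array(p,float)+np.array(c['tvec'],float).ravel()
    return c['fx']*q[0]/q[2]+c['cx'],c['fy']*q[1]/q[2]+c['cy']
E
python3 - <<'E'
from h import *
for n in('top','scene'):
    im,c=grab(n); save(im,n+'0.png',1.4); np.save(n+'0.npy',im); o,d=ray(c,280,210); print(n,o.round(),d.round(2),c['fx'])
s=bot.read_state(); print(s['tool_pos'],s['tool_rot'],s['opening'])
E
```

```text
pics
top [ 244.   41. 1315.] [ 0.23 -0.01 -0.97] 416.98993251158794
scene [1325. -279.  713.] [-0.76  0.32 -0.57] 429.86686904375296
[248.23739399 573.06700981 247.3233624 ] [ 3.07424594e+00 -6.37573899e-01 -4.61830410e-04] 85.10479289421262
```

View pics/top0.png

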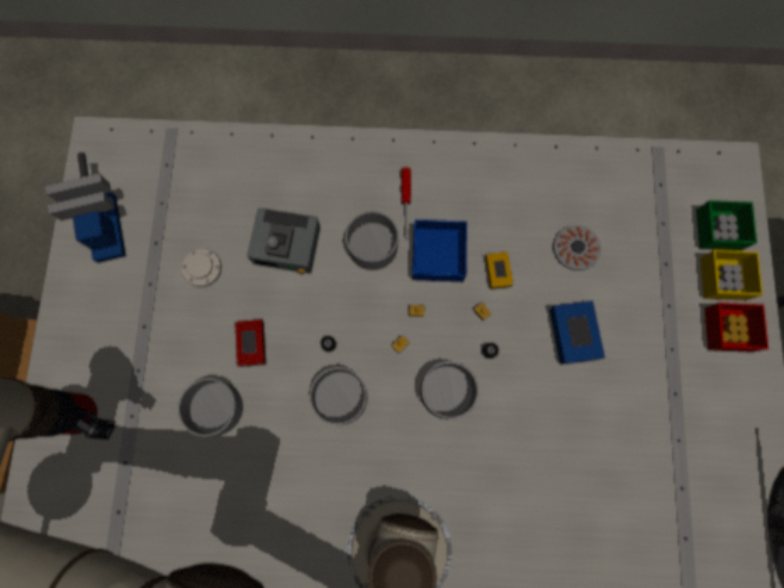

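View pics/scene0.png

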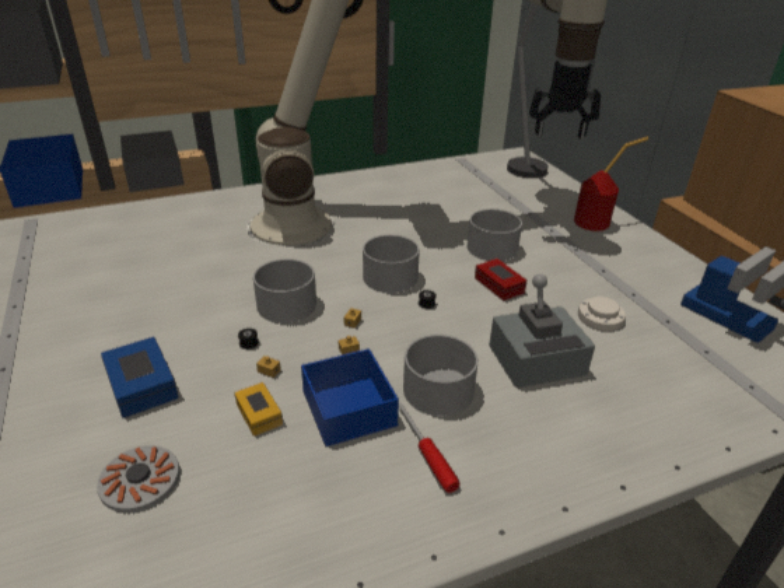

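Top view (784×588 display): tester (283,240), four pots (370,240 farthest; 338,393; 446,388; 211,405), bin (439,250), blocks (417,311), (482,311), (401,344), pulleys (328,343), (490,350), red case (250,342), yellow (499,270), blue case (578,331). There is also a small orange spot at (302,270) against the tester front. The scene view agrees.

```bash
cat >> h.py <<'E'
def hsv(im): return cv2.cvtColor(im,cv2.COLOR_RGB2HSV)
RNG={'red':((0,150,50),(6,255,255)),'red2':((172,150,50),(180,255,255)),'yel':((16,120,90),(32,255,255)),'blue':((105,120,50),(125,255,255)),'dark':((0,0,0),(180,255,55))}
def blobs(im,name,amin=20):
    m=cv2.inRange(hsv(im),*RNG[name])
    if name=='red': m|=cv2.inRange(hsv(im),*RNG['red2'])
    cs,_=cv2.findContours(m,cv2.RETR_EXTERNAL,cv2.CHAIN_APPROX_NONE)
    return [k for k in cs if cv2.contourArea(k)>=amin]
def rect(c,k,z):
    P=np.array([pt(c,u,v,z) for u,v in k[:,0]],np.float32); (x,y),(w,h),a=cv2.minAreaRect(P)
    if w<h: w,h,a=h,w,a+90
    return round(x,1),round(y,1),round(w,1),round(h,1),round((a+90)%180-90,1)
E
python3 - <<'E'
from h import *
im=np.load('top0.npy'); c=vision.calibration('top')
H=hsv(im)
for n,z in(('red',36),('yel',25),('blue',45),('dark',22)):
    for k in blobs(im,n,12):
        u,v=k[:,0].mean(0); 
        if 60<u<460 and 120<v<300: print(n,(u*1.4).round(),(v*1.4).round(),rect(c,k,z))
for u,v,z,n in((370,240,75,'pot rim'),(283,240,70,'tester'),(439,250,60,'bin'),(302,270,0,'spot'),(276,240,140,'ball')): print(n,pt(c,u/1.4,v/1.4,z).round())
cr=im[135:205,165:240]; save(cr,'t_crop.png',7)
E
```

```text
red 249.0 342.0 (420.3, 344.1, 97.4, 59.8, 8.4)
red 405.0 185.0 (807.9, 13.3, 85.1, 16.6, 2.0)
yel 400.0 344.0 (432.4, 12.6, 31.1, 22.1, -42.6)
yel 416.0 310.0 (510.1, -20.9, 31.7, 22.5, -87.6)
yel 482.0 310.0 (517.2, -169.9, 33.2, 23.0, 45.8)
yel 499.0 269.0 (614.6, -209.6, 80.4, 49.3, 9.2)
blue 578.0 332.0 (473.6, -378.1, 126.3, 86.9, 9.7)
blue 439.0 249.0 (652.0, -67.1, 131.9, 120.0, 0.6)
blue 111.0 241.0 (646.3, 696.8, 97.9, 65.4, 16.3)
blue 88.0 225.0 (672.0, 740.2, 62.7, 58.5, 17.8)
dark 341.0 414.0 (277.5, 135.3, 100.0, 34.1, -73.7)
dark 195.0 411.0 (269.3, 448.1, 108.3, 69.5, 22.0)
dark 234.0 407.0 (281.6, 371.1, 107.7, 37.0, 2.8)
dark 132.0 386.0 (315.1, 599.6, 76.4, 34.9, 31.1)
dark 463.0 392.0 (332.0, -126.1, 108.1, 59.6, -12.3)
dark 489.0 350.0 (427.2, -187.0, 34.8, 31.3, -87.6)
dark 328.0 343.0 (427.5, 173.3, 31.4, 31.4, 2.4)
dark 248.0 341.0 (423.3, 351.5, 44.6, 25.0, 5.4)
dark 579.0 331.0 (479.6, -387.3, 63.5, 42.7, 9.9)
dark 556.0 334.0 (469.7, -334.4, 130.4, 15.5, 9.8)
dark 500.0 268.0 (617.0, -210.5, 30.4, 16.5, 8.9)
dark 372.0 261.0 (625.6, 83.7, 107.0, 39.1, -85.7)
dark 577.0 246.0 (677.7, -390.9, 27.3, 26.0, -54.0)
dark 424.0 264.0 (621.2, -35.4, 172.0, 85.4, 44.7)
dark 450.0 238.0 (663.1, -73.8, 122.5, 111.6, 0.1)
dark 294.0 256.0 (624.2, 264.1, 176.7, 98.7, -56.8)
dark 374.0 226.0 (704.0, 84.3, 110.4, 67.9, 81.0)
dark 283.0 234.0 (677.5, 297.0, 107.5, 103.2, -7.5)
dark 96.0 219.0 (687.5, 749.6, 205.4, 155.0, 19.4)
pot rim [655.  88.]
tester [648. 283.]
bin [643. -67.]
spot [599. 246.]
ball [625. 284.]
```

View pics/t_crop.png

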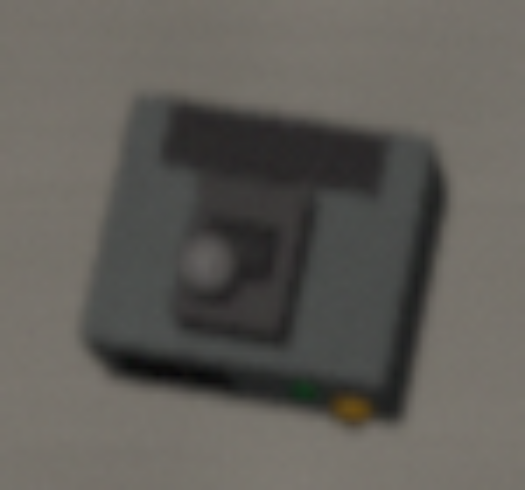

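The orange spot is a jack on the tester's front face beside a green LED. So there are 3 blocks and 2 pulleys. The toggle ball is at crop (205,262), the tester top corners at (140,97), (435,140), (385,385), (85,340).

```bash
cat >> h.py <<'E'
from scipy.spatial.transform import Rotation as Ro
def tool():
    s=bot.read_state(); X=Ro.from_rotvec(s['tool_rot']).as_matrix(); 
    return np.round(s['tool_pos'],1), 'yaw_x %.1f'%np.degrees(np.arctan2(X[1,0],X[0,0])), 'tilt %.1f'%np.degrees(np.arccos(-X[2,2])), np.round(s['force'],1), round(s['opening'],1), round(s['grip_force'],1), 't %.1f'%s['t']
E
python3 - <<'E'
from h import *
c=vision.calibration('top'); f=lambda u,v,z: pt(c,u/7+165-.43,v/7+135-.43,z)
P=[f(u,v,70) for u,v in((140,97),(435,140),(385,385),(85,340))]; print(np.round(P))
C=np.mean(P,0); 
for a,b in((3,0),(2,1),(1,0),(2,3)):
    d=P[b]-P[a]; print(np.degrees(np.arctan2(d[1],d[0])).round(1),np.linalg.norm(d).round())
b=f(205,262,145); print('C',C.round(1),'ball',b.round(1))
for yaw in(-11,-9,-7):
    e=np.array([np.cos(np.radians(yaw)),np.sin(np.radians(yaw))]); print(yaw,'ball pred from C',(C-43.8*e).round(1))
    for x in(-90,-68,-9): print(x,(b+(x+43.8)*e).round(1))
print(tool())
E
```

```text
[[722. 345.]
 [707. 210.]
 [592. 224.]
 [607. 359.]]
-6.8 117.0
-7.0 117.0
83.7 136.0
83.6 136.0
C [657.  284.7] ball [621.  292.9]
-11 ball pred from C [614.  293.1]
-90 [575.7 301.7]
-68 [597.3 297.5]
-9 [655.2 286.2]
-9 ball pred from C [613.7 291.6]
-90 [575.4 300.1]
-68 [597.1 296.7]
-9 [655.4 287.4]
-7 ball pred from C [613.5 290.1]
-90 [575.2 298.5]
-68 [597.  295.8]
-9 [655.6 288.6]
(array([248.2, 573.1, 247.3]), 'yaw_x -23.4', 'tilt 0.1', array([0.6, 0.4, 0.1]), 85.1, 0.0, 't 0.1')
```

```bash
python3 -m pendant '[[[1,32,-27,0,0,0,2],[1,32,-27,0,0,0,2],[1,32,-27,0,0,0,2],[1,32,-27,0,0,0,2],[1,32,-27,0,0,0,2]]]' 40; python3 -m pendant '[[[1,32,-27,0,0,0,2],[1,32,-27,0,0,0,2],[1,32,-27,0,0,0,2],[1,32,-27,0,0,0,1],[1,27,-28,0,0,0,0]]]'; python3 -m pendant '[[[1,0,-3,-40,0,0,0],[1,0,0,-40,0,0,0],[1,0,0,-30,0,0,0],[1,0,0,0,0,0,0],[1,0,0,0,0,0,0]]]'; python3 -c "
from h import *
print(tool())"
```

```text
t: 0.72
tool_pos: [409.1, 437.3, 247.8]
tool_rot: [3.119, -0.365, -0.001]
force: [-0.2, -0.3, 0.5]
opening: 0.0
grip_force: 0.0
t: 1.35
tool_pos: [564.2, 301.4, 247.6]
tool_rot: [3.136, -0.176, -0.002]
force: [0.5, -0.3, -0.1]
opening: 0.2
grip_force: 0.0
t: 1.98
tool_pos: [564.1, 300.0, 139.5]
tool_rot: [-3.136, 0.175, -0.003]
force: [-0.4, 0.2, 0.0]
opening: -0.1
grip_force: 0.0
(array([564.1, 300. , 139.5]), 'yaw_x -6.4', 'tilt 0.1', array([-0.4,  0.2,  0. ]), -0.1, 0.0, 't 2.0')
```

```bash
python3 -m pendant '[[[1,18,-2,0,0,0,0],[1,18,-2,0,0,0,0],[1,16,-2,0,0,0,0],[1,15,-2,0,0,0,0],[1,15,-2,0,0,0,0]]]'; python3 -m pendant '[[[1,3,0,0,0,0,0],[1,2,0,0,0,0,0],[1,0,0,0,0,0,0],[1,0,0,0,0,0,0],[1,0,0,0,0,0,0]]]'; python3 - <<'E'
from h import *
print(tool())
im,c=grab('scene'); save(im[150:300,320:450],'sc1.png',5)
E
```

```text
t: 2.6
tool_pos: [645.5, 289.8, 139.4]
tool_rot: [-3.136, 0.176, 0.001]
force: [-15.3, 3.9, 7.0]
opening: 0.1
grip_force: 10.0
t: 3.22
tool_pos: [645.7, 289.9, 139.3]
tool_rot: [3.134, -0.175, -0.015]
force: [-15.0, 2.0, 7.2]
opening: 0.1
grip_force: 8.3
(array([645.7, 289.9, 139.3]), 'yaw_x -6.4', 'tilt 0.6', array([-15. ,   2. ,   7.2]), 0.1, 8.3, 't 3.2')
```

View pics/sc1.png

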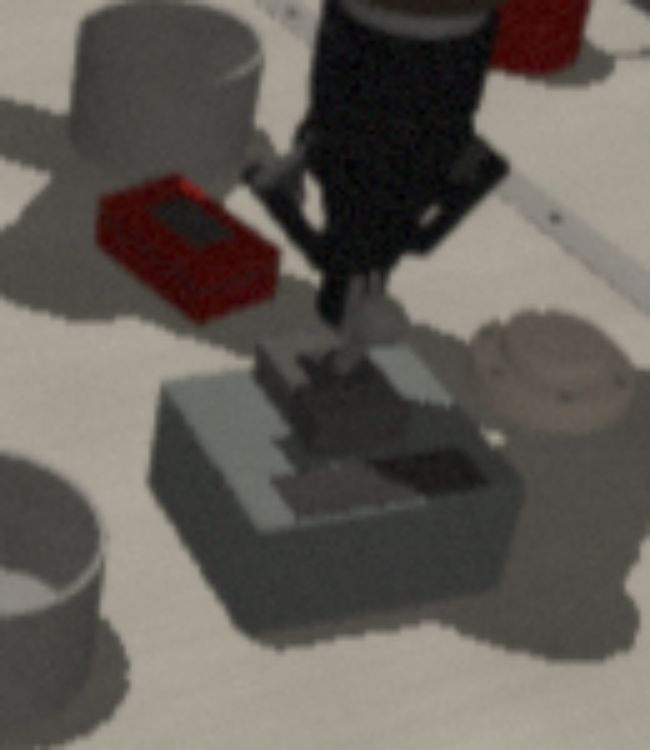

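The toggle now leans to the far side, against its stop (15 N reaction). Backing off and going to the left pulley.

```bash
python3 -m pendant '[[[1,-20,2,0,0,0,0],[1,-25,3,0,0,0,0],[1,-25,3,30,0,0,0],[-0.5,0,0,40,0,0,0],[-0.5,-20,-20,0,0,0,0]]]'; python3 -m pendant '[[[-0.5,-45,-35,0,0,0,0],[-0.5,-45,-35,0,0,0,0],[-0.5,-40,-34,0,0,0,0],[-0.5,0,0,0,0,0,0],[-0.5,0,0,0,0,0,0]]]'; python3 - <<'E'
from h import *
print(tool())
im,c=grab('top'); 
for k in blobs(im,'dark',100):
    r=rect(c,k,24)
    if 350<r[0]<500 and r[2]<60: print(r)
save(np.hstack([im[120:300,150:400]]),'top1.png',3)
for u,v in((338,393),(446,388),(211,405)): print(pt(c,u/1.4,v/1.4,75).round())
wi,wc=grab('wrist'); save(wi,'w1.png'); print(ray(wc,280,210), proj(wc,[427,173,24]))
E
```

```text
t: 3.9
tool_pos: [563.1, 279.7, 213.5]
tool_rot: [-3.13, 0.173, -0.015]
force: [-1.0, -0.2, -0.3]
opening: 35.8
grip_force: 0.0
t: 4.53
tool_pos: [431.5, 174.2, 209.8]
tool_rot: [-3.134, 0.175, -0.005]
force: [0.4, 0.1, 0.5]
opening: 64.1
grip_force: 0.0
(array([431.5, 174.2, 209.8]), 'yaw_x -6.4', 'tilt 0.2', array([0.4, 0.1, 0.5]), 64.1, 0.0, 't 4.5')
[316. 139.]
[336. -87.]
[280. 403.]
(array([504.82314252, 166.37302217, 334.97482038]), array([-0.28700124,  0.03633107, -0.95724596])) (np.float64(283.57182637640625), np.float64(194.02597443199573))
```

View pics/top1.png

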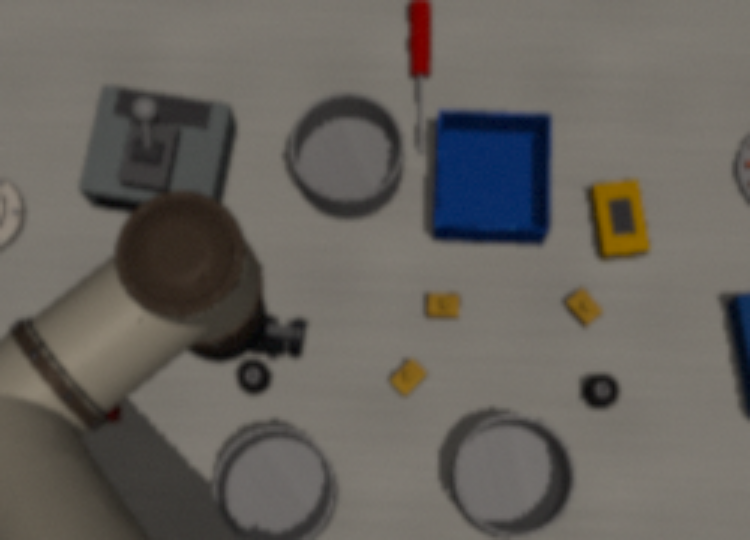

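View pics/w1.png

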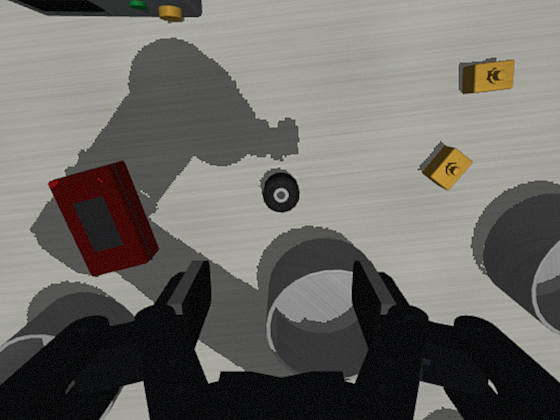

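Toggle at far side confirmed. The pulley sits at wrist pixel (281,193), matching the projected estimate.

```bash
python3 -m pendant '[[[-0.5,-4,1,-50,0,0,0],[-0.5,0,0,-50,0,0,0],[-0.5,0,0,-50,0,0,0],[-0.5,0,0,-36,0,0,0],[-0.5,0,0,0,0,0,0]]]' 40; python3 -m pendant '[[[1,0,0,0,0,0,0],[1,0,0,0,0,0,0],[1,0,0,0,0,0,0],[1,0,0,0,0,0,0],[1,0,0,0,0,0,0]]]';  python3 -m pendant '[[[1,0,0,40,0,0,0],[1,0,0,50,0,0,0],[1,0,0,50,0,0,0],[1,0,0,0,0,0,0],[1,0,0,0,0,0,0]]]'; python3 - <<'E'
from h import *
print(tool())
im,c=grab('top')
H=cv2.inRange(hsv(im),*RNG['blue']); 
for k in blobs(im,'blue',500): print(rect(c,k,60))
# farthest pot rim: fit from brightness edges
g=cv2.cvtColor(im,cv2.COLOR_RGB2GRAY)
cir=cv2.HoughCircles(cv2.medianBlur(g,3),cv2.HOUGH_GRADIENT,1,30,param1=60,param2=15,minRadius=14,maxRadius=23)
for u,v,r in cir[0]: print(u,v,r,pt(c,u,v,75).round(),pt(c,u,v,5).round()) if 180<u<340 else 0
E
```

```text
t: 5.25
tool_pos: [425.8, 173.9, 19.7]
tool_rot: [3.132, -0.176, -0.008]
force: [1.1, 0.3, 0.5]
opening: 64.2
grip_force: 0.0
t: 5.88
tool_pos: [427.6, 175.6, 23.9]
tool_rot: [-3.134, 0.175, -0.005]
force: [-0.8, 0.7, 6.7]
opening: 34.5
grip_force: 40.4
t: 6.5
tool_pos: [425.7, 174.0, 162.1]
tool_rot: [-3.136, 0.177, 0.001]
force: [-0.6, -0.0, -1.1]
opening: 34.4
grip_force: 40.1
(array([425.7, 174. , 162.1]), 'yaw_x -6.5', 'tilt 0.0', array([-0.6, -0. , -1.1]), 34.4, 40.1, 't 6.5')
(471.2, -373.1, 124.8, 85.8, 9.8)
(647.1, -66.2, 131.0, 118.6, 0.2)
242.5 283.5 20.2 [308. 136.] [311. 141.]
265.5 171.5 20.0 [655.  85.] [678.  87.]
320.5 278.5 19.1 [332. -93.] [ 337. -100.]
212.5 210.5 21.3 [523. 240.] [539. 252.]
212.5 400.5 18.0 [-13. 199.] [-27. 208.]
187.5 357.5 18.8 [ 96. 278.] [ 88. 291.]
290.5 406.5 15.6 [-19. -16.] [-34. -19.]
```

```bash
python3 -m pendant '[[[1,35,-32,0,0,0,1],[1,45,-42,0,0,0,2],[1,45,-42,0,0,0,2],[1,45,-42,0,0,0,1],[1,40,-42,0,0,0,0]]]'; python3 -m pendant '[[[1,36,-40,0,0,0,0],[1,0,0,-40,0,0,0],[1,0,0,-50,0,0,0],[1,0,0,-26,0,0,0],[1,0,0,0,0,0,0]]]';  python3 -m pendant '[[[1,0,0,0,0,0,0],[-0.2,0,0,0,0,0,0],[-0.2,0,0,0,0,0,0],[-0.2,0,0,0,0,0,0],[-0.2,0,0,50,0,0,0]]]'; python3 -m pendant '[[[-0.2,-10,0,60,0,0,0],[-0.5,-50,0,20,0,0,0],[-0.5,-50,0,0,0,0,0],[-0.5,0,0,0,0,0,0],[-0.5,0,0,0,0,0,0]]]'; python3 - <<'E'
from h import *
print(tool())
wi,wc=grab('wrist'); save(wi,'w2.png')
for k in blobs(wi,'yel',150): print(k[:,0].mean(0).round(),rect(wc,k,22))
print(proj(wc,[655,86,75]))
E
```

```text
t: 7.18
tool_pos: [637.0, -27.2, 159.7]
tool_rot: [3.141, -0.012, -0.006]
force: [0.8, 1.5, -0.4]
opening: 34.3
grip_force: 40.1
t: 7.8
tool_pos: [669.4, -65.9, 41.4]
tool_rot: [3.141, -0.013, -0.015]
force: [-0.0, 0.1, -0.3]
opening: 34.0
grip_force: 40.1
t: 8.43
tool_pos: [669.3, -65.6, 92.5]
tool_rot: [3.141, -0.013, -0.016]
force: [2.2, 0.1, 0.7]
opening: 51.3
grip_force: 0.0
t: 9.05
tool_pos: [563.1, -65.5, 177.2]
tool_rot: [3.142, -0.011, 0.003]
force: [0.5, 0.6, -0.0]
opening: 64.1
grip_force: 0.0
(array([563.1, -65.5, 177.2]), 'yaw_x -0.4', 'tilt 0.1', array([ 0.5,  0.6, -0. ]), 64.1, 0.0, 't 9.1')
[207. 328.] (430.4, 6.8, 35.8, 14.9, -22.8)
[232. 252.] (512.3, -20.2, 33.5, 22.7, 89.6)
[396. 247.] (516.9, -168.5, 33.3, 23.3, 42.1)
[457. 135.] (613.3, -209.4, 81.2, 50.7, 9.1)
(np.float64(41.6704767069445), np.float64(81.00073740784234))
```

View pics/w2.png

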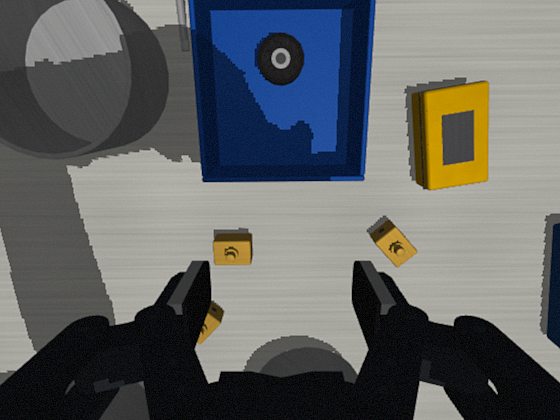

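The pulley lies in the bin at (281,58); the blocks are at (232,250), (396,245), (207,320). Picking the middle one.

```bash
python3 -m pendant '[[[-0.5,-26,22,0,0,0,0],[-0.5,-26,23,-36,0,0,0],[-0.5,0,0,-50,0,0,0],[-0.5,0,0,-50,0,0,0],[-0.5,0,0,-20,0,0,0]]]' 40; python3 -m pendant '[[[-0.5,0,0,0,0,0,0],[1,0,0,0,0,0,0],[1,0,0,0,0,0,0],[1,0,0,0,0,0,0],[1,0,0,0,0,0,0]]]';  python3 -m pendant '[[[1,0,0,50,0,0,0],[1,0,0,50,0,0,0],[1,25,20,40,0,0,0],[1,40,25,0,0,0,0],[1,0,0,0,0,0,0]]]'; python3 - <<'E'
from h import *
print(tool())
wi,wc=grab('wrist'); save(wi,'w3.png')
print(proj(wc,[655,86,75]))
E
```

```text
t: 9.72
tool_pos: [510.0, -20.6, 17.0]
tool_rot: [3.14, -0.012, -0.007]
force: [0.1, -0.1, 1.2]
opening: 64.2
grip_force: 0.0
t: 10.35
tool_pos: [511.6, -20.2, 21.6]
tool_rot: [-3.141, 0.011, -0.005]
force: [0.3, 0.4, 6.3]
opening: 32.8
grip_force: 40.9
t: 10.98
tool_pos: [577.2, 25.9, 160.4]
tool_rot: [-3.141, 0.01, -0.002]
force: [-0.7, 0.9, -1.1]
opening: 32.9
grip_force: 40.2
(array([577.2,  25.9, 160.4]), 'yaw_x -0.4', 'tilt 0.1', array([-0.7,  0.9, -1.1]), 32.9, 40.2, 't 11.0')
(np.float64(177.682218605407), np.float64(97.86653818217323))
```

View pics/w3.png

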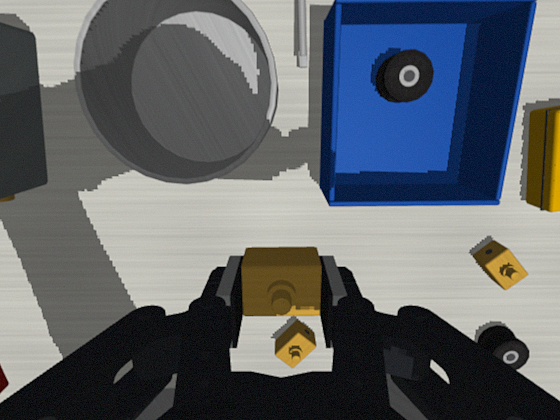

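```bash
python3 -m pendant '[[[1,40,30,0,0,0,0],[1,38,30,0,0,0,0],[1,0,0,-40,0,0,0],[1,0,0,-48,0,0,0],[1,0,0,0,0,0,0]]]'; python3 -m pendant '[[[-0.1,0,0,0,0,0,0],[-0.1,0,0,0,0,0,0],[-0.1,0,0,0,0,0,0],[-0.1,0,0,45,0,0,0],[-0.1,0,0,50,0,0,0]]]'; python3 -m pendant '[[[-0.5,-50,-20,0,0,0,0],[-0.5,-50,-20,0,0,0,0],[-0.5,-40,-20,0,0,0,8],[-0.5,-30,0,0,0,0,8],[-0.5,0,0,0,0,0,0]]]'; python3 - <<'E'
from h import *
print(tool())
wi,wc=grab('wrist'); save(wi,'w4.png')
for k in blobs(wi,'yel',150): print(k[:,0].mean(0).round(),rect(wc,k,22))
E
```

```text
t: 11.65
tool_pos: [649.0, 82.8, 67.4]
tool_rot: [3.138, -0.014, -0.019]
force: [-0.3, -0.1, -0.5]
opening: 33.0
grip_force: 40.1
t: 12.28
tool_pos: [653.1, 84.3, 168.6]
tool_rot: [3.141, -0.011, -0.001]
force: [0.9, 0.5, 0.5]
opening: 47.2
grip_force: 0.0
t: 12.9
tool_pos: [481.8, 24.1, 168.7]
tool_rot: [-3.112, -0.426, -0.003]
force: [0.3, 0.6, 1.1]
opening: 64.2
grip_force: 0.0
(array([481.8,  24.1, 168.7]), 'yaw_x 15.6', 'tilt 0.1', array([0.3, 0.6, 1.1]), 64.2, 0.0, 't 12.9')
[278. 253.] (435.6, 14.7, 33.2, 23.3, -42.0)
[509. 221.] (517.9, -168.2, 33.2, 23.1, 42.0)
```

View pics/w4.png

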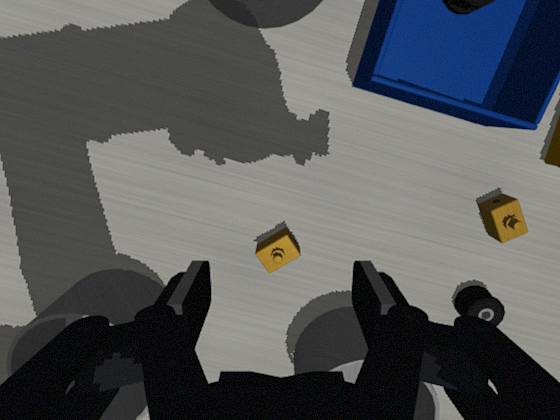

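Block at (278,252) → (435.6, 14.7), long axis −42°; the other block and pulley are unchanged.

```bash
python3 -m pendant '[[[-0.5,-20,-5,0,0,0,8],[-0.5,-26,-5,-18,0,0,8],[-0.5,0,0,-40,0,0,8],[-0.5,0,0,-50,0,0,8],[-0.5,0,0,-40,0,0,0]]]' 40; python3 -m pendant '[[[-0.5,0,0,0,0,0,0],[1,0,0,0,0,0,0],[1,0,0,0,0,0,0],[1,0,0,0,0,0,0],[1,0,0,0,0,0,0]]]';  python3 -m pendant '[[[1,0,0,50,0,0,0],[1,0,0,50,0,0,0],[1,30,10,40,0,0,-8],[1,45,15,0,0,0,-8],[1,45,15,0,0,0,-8]]]'; python3 - <<'E'
from h import *
print(tool())
E
```

```text
t: 13.58
tool_pos: [439.0, 15.0, 18.2]
tool_rot: [2.874, 1.267, 0.003]
force: [0.5, 0.3, 0.2]
opening: 63.8
grip_force: 0.0
t: 14.2
tool_pos: [439.1, 15.2, 21.1]
tool_rot: [2.874, 1.268, 0.008]
force: [-0.4, 0.6, 7.8]
opening: 32.8
grip_force: 40.9
t: 14.82
tool_pos: [558.6, 55.0, 161.3]
tool_rot: [-3.076, -0.634, -0.005]
force: [-0.1, 0.4, -0.7]
opening: 33.0
grip_force: 40.3
(array([558.6,  55. , 161.3]), 'yaw_x 23.3', 'tilt 0.2', array([-0.1,  0.4, -0.7]), 33.0, 40.3, 't 14.8')
```

```bash
python3 -m pendant '[[[1,50,15,0,0,0,-8],[1,46,15,0,0,0,-8],[1,0,0,-35,0,0,-7],[1,0,0,-45,0,0,0],[1,0,0,0,0,0,0]]]'; python3 -m pendant '[[[-0.1,0,0,0,0,0,0],[-0.1,0,0,0,0,0,0],[-0.1,0,0,0,0,0,0],[-0.1,0,0,45,0,0,0],[-0.1,0,0,50,0,0,0]]]'; python3 -m pendant '[[[-0.5,-40,-50,0,0,0,0],[-0.5,-40,-50,0,0,0,0],[-0.5,-40,-50,0,0,0,0],[-0.5,-30,-50,0,0,0,0],[-0.5,0,0,0,0,0,0]]]'; python3 - <<'E'
from h import *
print(tool())
wi,wc=grab('wrist'); save(wi,'w5.png')
for k in blobs(wi,'yel',150): print(k[:,0].mean(0).round(),rect(wc,k,22))
for k in blobs(wi,'dark',150): 
    r=rect(wc,k,24); 
    if 15<r[3] and r[2]<60: print(k[:,0].mean(0).round(),r)
im,c=grab('top'); t=im[145:200,230:345]; w=wi; save(t,'t5.png',6)
E
```

```text
t: 15.45
tool_pos: [650.4, 83.6, 75.8]
tool_rot: [3.139, 0.014, -0.014]
force: [-0.1, -0.1, 0.2]
opening: 33.1
grip_force: 40.2
t: 16.08
tool_pos: [653.1, 84.3, 175.5]
tool_rot: [3.141, 0.016, -0.001]
force: [0.2, 0.8, 0.3]
opening: 46.6
grip_force: 0.0
t: 16.7
tool_pos: [504.1, -114.4, 175.5]
tool_rot: [-3.141, -0.009, -0.002]
force: [-0.9, -0.1, 0.2]
opening: 64.1
grip_force: 0.0
(array([ 504.1, -114.4,  175.5]), 'yaw_x 0.3', 'tilt 0.1', array([-0.9, -0.1,  0.2]), 64.1, 0.0, 't 16.7')
[345. 184.] (518.3, -167.5, 33.3, 23.2, 42.5)
[405.  56.] (616.4, -207.1, 81.4, 50.4, 9.2)
[ 8. 14.] (644.1, 91.2, 32.2, 14.3, -32.0)
```

View pics/t5.png

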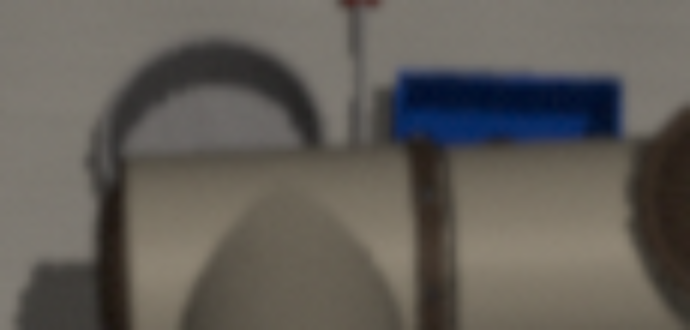

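The arm hides the pot and half the bin here (bin's visible part is at (505,105)); moving on to the third block at (518, −167.5), 42°.

```bash
python3 -m pendant '[[[-0.5,7,-25,0,0,0,9],[-0.5,7,-28,0,0,0,9],[-0.5,0,0,-35,0,0,8],[-0.5,0,0,-45,0,0,8],[-0.5,0,0,-45,0,0,8]]]' 40; python3 -m pendant '[[[-0.5,0,0,-30,0,0,0],[-0.5,0,0,0,0,0,0],[1,0,0,0,0,0,0],[1,0,0,0,0,0,0],[1,0,0,0,0,0,0]]]';  python3 -m pendant '[[[1,0,0,0,0,0,0],[1,0,0,50,0,0,0],[1,0,0,50,0,0,0],[1,10,30,40,0,0,-8],[1,30,45,0,0,0,-8]]]'; python3 -m pendant '[[[1,30,50,0,0,0,-8],[1,30,50,0,0,0,-8],[1,30,45,0,0,0,-8],[1,5,34,0,0,0,0],[1,0,0,0,0,0,0]]]'; python3 - <<'E'
from h import *
print(tool())
wi,wc=grab('wrist'); save(wi,'w6.png')
E
```

```text
t: 17.42
tool_pos: [522.0, -163.9, 48.5]
tool_rot: [2.922, 1.15, 0.003]
force: [0.3, 0.3, 0.6]
opening: 64.0
grip_force: 0.0
t: 18.05
tool_pos: [521.7, -164.8, 21.1]
tool_rot: [2.925, 1.141, 0.006]
force: [0.7, 1.4, 4.7]
opening: 23.0
grip_force: 40.2
t: 18.68
tool_pos: [561.7, -90.1, 164.1]
tool_rot: [3.059, 0.711, 0.013]
force: [0.4, 0.2, -0.6]
opening: 23.1
grip_force: 39.6
t: 19.3
tool_pos: [655.3, 91.4, 158.7]
tool_rot: [-3.14, -0.075, 0.001]
force: [0.8, -0.4, -0.9]
opening: 23.1
grip_force: 39.6
(array([655.3,  91.4, 158.7]), 'yaw_x 2.7', 'tilt 0.0', array([ 0.8, -0.4, -0.9]), 23.1, 39.6, 't 19.3')
```

View pics/w6.png

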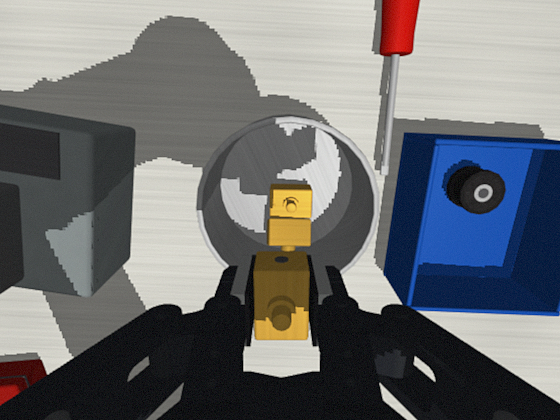

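The pot holds the brass blocks around (290,215), the bin one pulley at (482,190). Dropping the third block towards the pot's near side.

```bash
python3 -m pendant '[[[1,-14,-3,0,0,0,0],[1,-14,-2,0,0,0,0],[1,0,0,-35,0,0,0],[1,0,0,-42,0,0,0],[1,0,0,0,0,0,0]]]'; python3 -m pendant '[[[-0.2,0,0,0,0,0,0],[-0.2,0,0,0,0,0,0],[-0.2,0,0,0,0,0,0],[-0.2,0,0,45,0,0,0],[-0.2,0,0,50,0,0,0]]]'; python3 - <<'E'
from h import *
print(tool())
wi,wc=grab('wrist'); save(wi,'w7.png')
for k in blobs(wi,'yel',50): print(k[:,0].mean(0).round(),rect(wc,k,27))
E
```

```text
t: 19.98
tool_pos: [629.5, 83.2, 83.3]
tool_rot: [-3.14, -0.07, -0.009]
force: [2.5, -0.5, 1.9]
opening: 23.2
grip_force: 50.7
t: 20.6
tool_pos: [625.8, 83.0, 177.3]
tool_rot: [3.14, 0.069, -0.007]
force: [1.2, 1.7, 0.5]
opening: 51.3
grip_force: 0.0
(array([625.8,  83. , 177.3]), 'yaw_x 2.5', 'tilt 0.3', array([1.2, 1.7, 0.5]), 51.3, 0.0, 't 20.6')
[279. 202.] (624.0, 85.7, 46.6, 35.0, 1.6)
[281. 162.] (660.8, 85.6, 34.3, 24.7, -87.4)
```

View pics/w7.png

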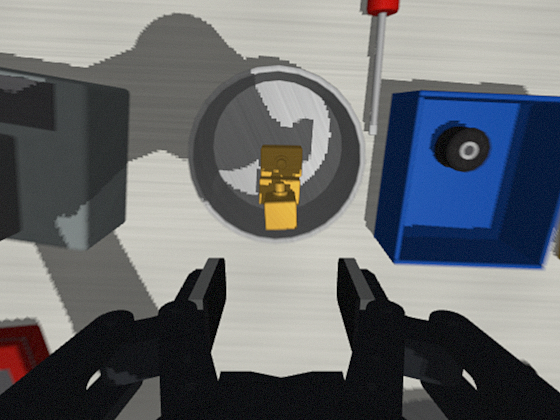

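All three blocks are in the pot (280,160–225), below the rim. Now the last pulley.

```bash
python3 -m pendant '[[[-0.5,-20,-45,0,0,0,0],[-0.5,-20,-45,0,0,0,0],[-0.5,-20,-45,0,0,0,0],[-0.5,-20,-45,0,0,0,0],[-0.5,-20,-45,0,0,0,0]]]'; python3 -m pendant '[[[-0.5,-30,-45,0,0,0,0],[-0.5,-20,0,0,0,0,0],[-0.5,0,0,0,0,0,0],[-0.5,0,0,0,0,0,0],[-0.5,0,0,0,0,0,0]]]'; python3 - <<'E'
from h import *
print(tool())
wi,wc=grab('wrist'); save(wi,'w8.png')
for k in blobs(wi,'dark',150): 
    r=rect(wc,k,24); 
    if r[2]<60: print(k[:,0].mean(0).round(),r)
im,c=grab('top')
for k in blobs(im,'yel',20): print('top',rect(c,k,25))
E
```

```text
t: 21.28
tool_pos: [525.2, -142.6, 177.4]
tool_rot: [-3.14, -0.07, 0.002]
force: [0.9, 0.1, 0.1]
opening: 64.0
grip_force: 0.0
t: 21.9
tool_pos: [477.9, -185.6, 177.3]
tool_rot: [3.141, 0.072, 0.0]
force: [0.7, -0.1, -0.5]
opening: 64.0
grip_force: 0.0
(array([ 477.9, -185.6,  177.3]), 'yaw_x 2.6', 'tilt 0.0', array([ 0.7, -0.1, -0.5]), 64.0, 0.0, 't 21.9')
[281. 247.] (431.8, -186.8, 42.7, 33.5, 3.5)
[528. 238.] (452.0, -406.2, 33.0, 28.3, 9.7)
[532. 206.] (478.4, -402.9, 47.9, 24.4, 43.1)
[529.  15.] (625.3, -362.0, 46.9, 7.6, 71.0)
[43. 20.] (606.7, -2.5, 40.7, 25.8, -89.9)
top (245.2, 822.3, 58.1, 14.8, -87.6)
top (499.1, -734.4, 54.1, 53.9, 2.3)
top (630.0, -753.9, 105.6, 104.5, -0.4)
top (646.0, 83.4, 40.6, 32.2, 2.4)
```

```bash
python3 -m pendant '[[[-0.5,-25,-1,0,0,0,0],[-0.5,-25,0,-30,0,0,0],[-0.5,0,0,-45,0,0,0],[-0.5,0,0,-45,0,0,0],[-0.5,0,0,-34,0,0,0]]]' 40; python3 -m pendant '[[[-0.5,0,0,0,0,0,0],[1,0,0,0,0,0,0],[1,0,0,0,0,0,0],[1,0,0,0,0,0,0],[1,0,0,0,0,0,0]]]';  python3 -m pendant '[[[1,0,0,0,0,0,0],[1,0,0,50,0,0,0],[1,0,0,50,0,0,0],[1,40,20,35,0,0,0],[1,45,30,0,0,0,0]]]'; python3 -m pendant '[[[1,40,30,0,0,0,0],[1,40,30,0,0,0,0],[1,32,10,0,0,0,0],[1,0,0,0,0,0,0],[1,0,0,0,0,0,0]]]'; python3 - <<'E'
from h import *
print(tool())
E
```

```text
t: 22.62
tool_pos: [427.3, -186.6, 21.7]
tool_rot: [-3.141, -0.072, 0.001]
force: [0.8, -0.4, 0.9]
opening: 63.8
grip_force: 0.0
t: 23.25
tool_pos: [428.7, -187.0, 25.0]
tool_rot: [3.14, 0.072, 0.006]
force: [-0.8, 1.7, 8.1]
opening: 34.2
grip_force: 40.2
t: 23.88
tool_pos: [514.8, -137.0, 163.0]
tool_rot: [3.14, 0.068, 0.015]
force: [0.4, -0.4, 0.1]
opening: 34.4
grip_force: 40.1
t: 24.5
tool_pos: [623.4, -67.1, 158.1]
tool_rot: [-3.141, -0.07, 0.002]
force: [-0.5, -0.1, -1.5]
opening: 33.9
grip_force: 40.1
(array([623.4, -67.1, 158.1]), 'yaw_x 2.6', 'tilt 0.1', array([-0.5, -0.1, -1.5]), 33.9, 40.1, 't 24.5')
```

```bash
python3 -m pendant '[[[1,0,0,-40,0,0,0],[1,0,0,-45,0,0,0],[1,0,0,-28,0,0,0],[1,0,0,0,0,0,0],[-0.2,0,0,0,0,0,0]]]'; python3 -m pendant '[[[-0.2,0,0,0,0,0,0],[-0.2,0,0,0,0,0,0],[-0.2,0,0,50,0,0,0],[-0.2,0,0,60,0,0,0],[-0.2,-50,0,30,0,0,0]]]'; python3 -m pendant '[[[-1,-50,45,0,0,0,0],[-1,-50,45,0,0,0,0],[-1,-20,45,0,0,0,0],[-1,0,45,0,0,0,0],[-1,0,45,0,0,0,0]]]';  python3 -m pendant '[[[-1,0,45,0,0,0,2],[-1,0,45,0,0,0,2],[-1,0,45,0,0,0,2],[-1,0,40,0,0,0,0],[-1,0,0,0,0,0,0]]]'; python3 - <<'E'
from h import *
print(tool())
wi,wc=grab('wrist'); save(wi,'w9.png')
for k in blobs(wi,'red',500): print(k[:,0].mean(0).round(),rect(wc,k,36),cv2.approxPolyDP(k,8,True)[:,0].tolist())
im,c=grab('top'); np.save('top9.npy',im); save(im[110:260,120:420],'t9.png',2.5)
E
```

```text
t: 25.12
tool_pos: [625.0, -67.2, 47.1]
tool_rot: [3.141, 0.071, 0.004]
force: [-0.9, -0.6, 0.4]
opening: 50.5
grip_force: 0.0
t: 25.75
tool_pos: [577.8, -66.7, 189.4]
tool_rot: [3.14, 0.072, 0.014]
force: [-0.4, 0.9, -1.4]
opening: 51.3
grip_force: 0.0
t: 26.38
tool_pos: [461.0, 153.2, 186.5]
tool_rot: [-3.139, -0.072, -0.003]
force: [-0.4, -1.2, 0.2]
opening: 85.7
grip_force: 0.0
t: 27.0
tool_pos: [461.3, 329.2, 185.6]
tool_rot: [-3.131, -0.24, -0.002]
force: [0.5, -0.6, -0.6]
opening: 85.6
grip_force: 0.0
(array([461.3, 329.2, 185.6]), 'yaw_x 8.8', 'tilt 0.1', array([ 0.5, -0.6, -0.6]), 85.6, 0.0, 't 27.0')
[252. 236.] (421.0, 347.9, 98.8, 58.7, 8.7) [[218, 184], [222, 288], [283, 289], [285, 185]]
```

View pics/w9.png

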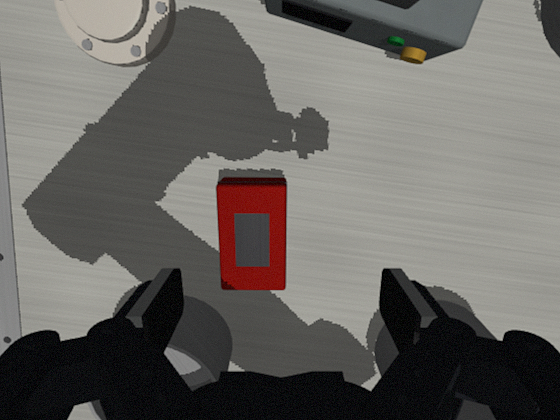

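View pics/t9.png

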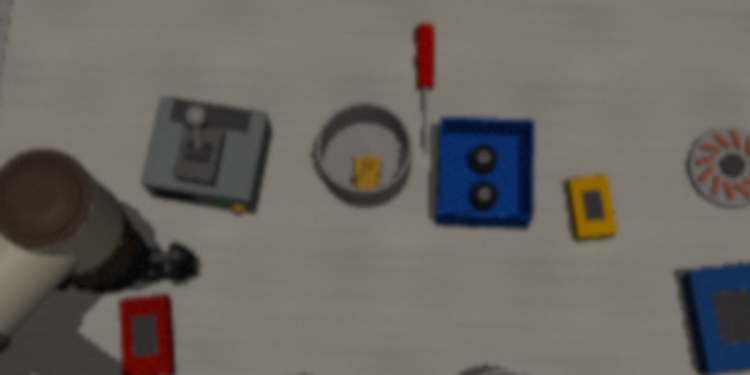

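Both pulleys sit in the bin (483,158) and (483,195), the blocks in the pot at (367,172), the toggle is off. The red case is at wrist (252,236) → (421, 347.5), 8.7°.

```bash
python3 -m pendant '[[[-1,-20,9,0,0,0,0],[-1,-20,9,-25,0,0,0],[-1,0,0,-40,0,0,0],[-1,0,0,-50,0,0,0],[-1,0,0,-40,0,0,0]]]' 60; python3 -m pendant '[[[-1,0,0,-10,0,0,0],[-1,0,0,0,0,0,0],[1,0,0,0,0,0,0],[1,0,0,0,0,0,0],[1,0,0,0,0,0,0]]]';  python3 -m pendant '[[[1,0,0,0,0,0,0],[1,0,0,40,0,0,0],[1,0,0,50,0,0,0],[1,0,0,50,0,0,0],[1,0,0,0,0,0,0]]]'; python3 - <<'E'
from h import *
print(tool())
E
```

```text
t: 27.72
tool_pos: [421.3, 343.1, 29.4]
tool_rot: [3.133, 0.233, -0.0]
force: [0.4, 0.3, -0.3]
opening: 85.5
grip_force: 0.0
t: 28.35
tool_pos: [422.6, 346.5, 22.8]
tool_rot: [-3.128, -0.236, -0.006]
force: [-0.5, 1.2, 5.6]
opening: 58.8
grip_force: 66.7
t: 28.98
tool_pos: [422.9, 346.7, 165.6]
tool_rot: [-3.124, -0.235, -0.012]
force: [-0.1, -0.0, -3.2]
opening: 59.4
grip_force: 66.1
(array([422.9, 346.7, 165.6]), 'yaw_x 8.6', 'tilt 0.6', array([-0.1, -0. , -3.2]), 59.4, 66.1, 't 29.0')
```

```bash
R='skip'; python3 -m pendant '[[[1,0,-30,0,0,0,0],[1,0,-48,0,0,0,0],[1,0,-48,0,0,0,0],[1,0,-48,0,0,0,0],[1,0,-48,0,0,0,0]]]'; python3 -m pendant '[[[1,0,-48,0,0,0,0],[1,0,-48,0,0,0,0],[1,0,-48,0,0,0,0],[1,0,-48,0,0,0,0],[1,0,-48,0,0,0,0]]]'; python3 -m pendant '[[[1,-5,-48,0,0,0,0],[1,-5,-48,0,0,0,0],[1,-5,-48,0,0,0,0],[1,-5,-48,0,0,0,0],[1,-5,-48,0,0,0,0]]]'; python3 -m pendant '[[[1,0,-25,0,0,0,0],[1,0,0,0,0,0,0],[1,0,0,0,0,0,0],[1,0,0,0,0,0,0],[1,0,0,0,0,0,0]]]'; python3 - <<'E'
from h import *
print(tool())
wi,wc=grab('wrist'); save(wi,'w10.png')
for k in blobs(wi,'blue',500): print(k[:,0].mean(0).round(),rect(wc,k,45),cv2.approxPolyDP(k,6,True)[:,0].tolist())
for k in blobs(wi,'red',500): print(k[:,0].mean(0).round(),cv2.approxPolyDP(k,6,True)[:,0].tolist())
E
```

```text
t: 29.6
tool_pos: [420.1, 120.7, 159.5]
tool_rot: [3.132, 0.235, -0.003]
force: [0.4, -0.2, -2.4]
opening: 59.1
grip_force: 65.9
t: 30.22
tool_pos: [420.1, -118.7, 159.6]
tool_rot: [-3.132, -0.235, 0.002]
force: [1.0, 0.8, -2.4]
opening: 59.1
grip_force: 65.9
t: 30.85
tool_pos: [395.1, -358.2, 159.2]
tool_rot: [-3.131, -0.234, 0.002]
force: [1.3, 0.1, -2.4]
opening: 58.8
grip_force: 65.9
t: 31.48
tool_pos: [396.5, -381.5, 160.5]
tool_rot: [-3.133, -0.237, -0.0]
force: [0.2, -0.3, -1.9]
opening: 58.9
grip_force: 65.9
(array([ 396.5, -381.5,  160.5]), 'yaw_x 8.6', 'tilt 0.0', array([ 0.2, -0.3, -1.9]), 58.9, 65.9, 't 31.5')
[293.  82.] (480.2, -376.6, 112.7, 88.6, 9.6) [[223, 0], [232, 167], [354, 174], [362, 0]]
[281. 278.] [[202, 181], [211, 381], [221, 371], [341, 371], [350, 382], [364, 186], [355, 179]]
[281. 173.] [[211, 174], [353, 176], [344, 169]]
```

View pics/w10.png

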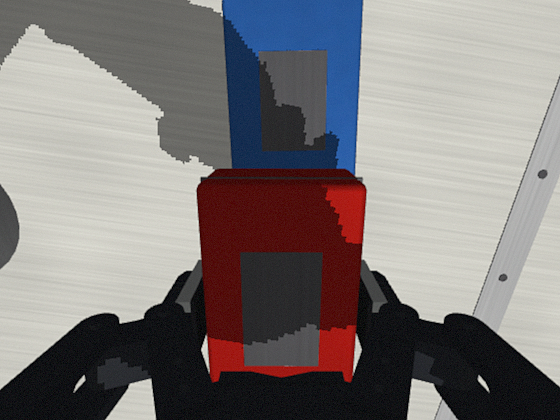

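The held red case (label centre ~(281,309)) is flat and centred in the jaws; the blue case shows above with its label around (294,101).

```bash
python3 - <<'E'
from h import *
wi=cv2.imread('pics/w10.png')[...,::-1].copy(); wc=vision.calibration('wrist')
print('blue label',[pt(wc,u,v,45).round(1) for u,v in((258,52),(326,49),(326,150),(263,151))],'ctr',np.mean([pt(wc,u,v,45) for u,v in((258,52),(326,49),(326,150),(263,151))],0))
print('red label',np.mean([pt(wc,u,v,174) for u,v in((240,252),(322,252),(319,366),(244,367))],0), tool()[0])
print('red front top edge mid',pt(wc,282,183,174))
# blue edges at v=20,150
for v in(10,60,140):
    row=cv2.inRange(hsv(wi),*RNG['blue'])[v]; x=np.where(row)[0]; print(v,x.min(),x.max(),pt(wc,x.min(),v,45).round(1),pt(wc,x.max(),v,45).round(1))
for f in('top0.npy','top9.npy'):
    im=np.load(f); c=vision.calibration('top')
    for k in blobs(im,'blue',500): print(f,rect(c,k,45),cv2.contourArea(k))
    for k in blobs(im,'red',300): print(f,'red',rect(c,k,36))
E
```

```text
blue label [array([ 502. , -350.1]), array([ 510.5, -393.9]), array([ 446. , -406.3]), array([ 438.6, -362. ])] ctr [ 474.24267459 -378.08195831]
red label [ 394.99202985 -381.67653754] [ 396.6 -381.7  160.5]
red front top edge mid [ 445.33304196 -374.29395492]
10 223 361 [ 522.9 -324.9] [ 536.  -411.7]
60 226 359 [ 494.  -329.8] [ 507.2 -416.7]
140 231 355 [ 442.8 -338.7] [ 455.9 -425.2]
top0.npy (473.6, -378.1, 126.3, 86.9, 9.7) 1075.0
top0.npy (652.0, -67.1, 131.9, 120.0, 0.6) 1414.5
top0.npy red (420.3, 344.1, 97.4, 59.8, 8.4)
top0.npy red (501.7, -737.5, 117.5, 106.1, 89.7)
top9.npy (473.9, -378.0, 126.1, 87.6, 10.1) 1079.0
top9.npy (651.9, -67.4, 132.7, 120.2, 0.2) 1422.0
top9.npy red (251.2, 750.0, 90.5, 85.4, -87.6)
top9.npy red (420.3, 344.3, 97.4, 59.8, 8.0)
top9.npy red (501.9, -737.5, 117.7, 105.5, 89.8)
```

```bash
python3 -m pendant '[[[1,30,2,0,0,0,1],[1,30,2,0,0,0,0],[1,19,0,0,0,0,0],[1,0,0,-30,0,0,0],[1,0,0,-30,0,0,0]]]'; python3 -m pendant '[[[1,0,0,-15,0,0,0],[1,0,0,-8,0,0,0],[1,0,0,-4,0,0,0],[1,0,0,0,0,0,0],[1,0,0,0,0,0,0]]]'; python3 -m pendant '[[[1,0,0,-3,0,0,0],[1,0,0,0,0,0,0],[1,0,0,0,0,0,0],[1,0,0,0,0,0,0],[1,0,0,0,0,0,0]]]'; python3 -c "
from h import *
print(tool())"
```

```text
t: 32.15
tool_pos: [476.0, -377.8, 99.9]
tool_rot: [3.13, 0.264, 0.002]
force: [0.2, 0.1, -2.9]
opening: 59.0
grip_force: 66.1
t: 32.78
tool_pos: [475.8, -378.6, 74.2]
tool_rot: [3.13, 0.262, 0.002]
force: [-0.4, -0.1, -2.0]
opening: 58.6
grip_force: 65.9
t: 33.4
tool_pos: [475.4, -378.3, 70.4]
tool_rot: [3.131, 0.262, 0.0]
force: [0.1, 0.0, -2.4]
opening: 58.6
grip_force: 65.9
(array([ 475.4, -378.3,   70.4]), 'yaw_x 9.6', 'tilt 0.0', array([ 0.1,  0. , -2.4]), 58.6, 65.9, 't 33.4')
```

```bash
python3 -m pendant '[[[1,0,0,-1,0,0,0],[1,0,0,-1,0,0,0],[1,0,0,-1,0,0,0],[1,0,0,0,0,0,0],[1,0,0,0,0,0,0]]]'; python3 -m pendant '[[[-0.6,0,0,0,0,0,0],[-1,0,0,0,0,0,0],[-1,0,0,0,0,0,0],[-1,0,0,0,0,0,0],[-1,0,0,0,0,0,0]]]'; python3 -m pendant '[[[-1,0,0,20,0,0,0],[-1,0,0,40,0,0,0],[-1,0,0,50,0,0,0],[-1,-40,0,0,0,0,0],[-1,-40,0,0,0,0,0]]]';  python3 -m pendant '[[[-1,0,0,0,0,0,0],[-1,0,0,0,0,0,0],[-1,0,0,0,0,0,0],[-1,0,0,0,0,0,0],[-1,0,0,0,0,0,0]]]';python3 - <<'E'
from h import *
print(tool())
wi,wc=grab('wrist'); save(wi,'w11.png')
for k in blobs(wi,'blue',500): print('blue',rect(wc,k,45),cv2.approxPolyDP(k,6,True)[:,0].tolist())
for k in blobs(wi,'red',500): print('red',rect(wc,k,81),cv2.approxPolyDP(k,6,True)[:,0].tolist())
E
```

```text
t: 34.02
tool_pos: [475.3, -378.3, 68.0]
tool_rot: [3.13, 0.263, 0.0]
force: [-1.9, 1.3, 4.7]
opening: 59.2
grip_force: 66.7
t: 34.65
tool_pos: [475.4, -378.3, 67.2]
tool_rot: [3.131, 0.262, 0.0]
force: [-0.1, -0.4, -0.1]
opening: 85.6
grip_force: 0.0
t: 35.28
tool_pos: [394.8, -378.2, 178.0]
tool_rot: [3.13, 0.263, 0.002]
force: [-0.6, -0.0, 0.5]
opening: 85.5
grip_force: 0.0
t: 35.9
tool_pos: [395.8, -378.2, 177.0]
tool_rot: [-3.13, -0.263, 0.0]
force: [0.4, 0.3, 0.4]
opening: 85.6
grip_force: 0.0
(array([ 395.8, -378.2,  177. ]), 'yaw_x 9.6', 'tilt 0.0', array([0.4, 0.3, 0.4]), 85.6, 0.0, 't 35.9')
blue (474.2, -377.6, 128.2, 88.4, 9.6) [[236, 4], [245, 180], [255, 177], [252, 15], [354, 15], [345, 178], [241, 182], [352, 187], [364, 4]]
red (473.8, -378.2, 97.8, 59.0, 9.6) [[256, 15], [258, 177], [342, 178], [353, 16]]
```

View pics/w11.png

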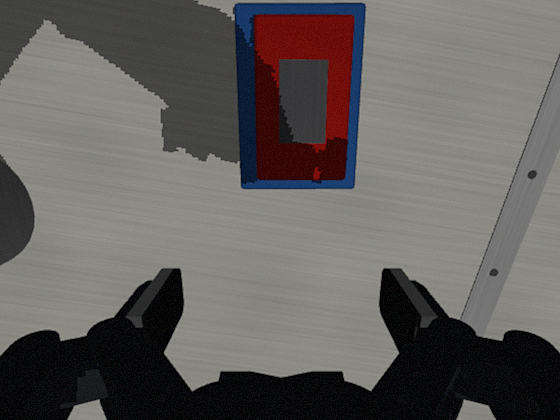

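Red is centred on blue (offset ≈1 mm, same yaw). Now the yellow case.

```bash
python3 -m pendant '[[[-1,0,34,0,0,0,0],[-1,20,34,0,0,0,0],[-1,40,34,0,0,0,0],[-1,40,34,0,0,0,0],[-1,40,34,0,0,0,0]]]'; python3 -m pendant '[[[-1,24,0,0,0,0,0],[-1,0,0,0,0,0,0],[-1,0,0,0,0,0,0],[-1,0,0,0,0,0,0],[-1,0,0,0,0,0,0]]]'; python3 - <<'E'
from h import *
print(tool())
wi,wc=grab('wrist'); save(wi,'w12.png')
for k in blobs(wi,'yel',500): print(rect(wc,k,30),cv2.approxPolyDP(k,6,True)[:,0].tolist(),[pt(wc,u,v,30).round(1).tolist() for u,v in cv2.approxPolyDP(k,6,True)[:,0]])
E
```

```text
t: 36.58
tool_pos: [536.7, -207.0, 177.5]
tool_rot: [3.13, 0.263, 0.001]
force: [-0.1, -0.1, 0.2]
opening: 85.4
grip_force: 0.0
t: 37.2
tool_pos: [558.7, -208.7, 177.6]
tool_rot: [3.131, 0.261, 0.0]
force: [0.0, -0.8, 0.2]
opening: 85.2
grip_force: 0.0
(array([ 558.7, -208.7,  177.6]), 'yaw_x 9.5', 'tilt 0.0', array([ 0. , -0.8,  0.2]), 85.2, 0.0, 't 37.2')
(582.2, -211.5, 48.6, 15.0, -80.5) [[260, 170], [264, 182], [316, 182], [319, 173], [296, 164]] [[580.7, -187.2], [571.3, -192.0], [578.5, -234.5], [586.3, -235.5], [590.5, -215.5]]
(635.7, -207.2, 40.0, 34.8, -80.5) [[270, 81], [277, 106], [306, 108], [306, 128], [321, 118], [322, 82]] [[649.6, -184.7], [632.5, -192.9], [634.8, -215.4], [619.9, -218.2], [629.4, -228.4], [655.5, -223.9]]
```

```bash
python3 -m pendant '[[[-1,28,1,0,0,0,0],[-1,28,0,-20,0,0,0],[-1,0,0,-45,0,0,0],[-1,0,0,-50,0,0,0],[-1,0,0,-30,0,0,0]]]' 60; python3 -m pendant '[[[-1,0,0,-12,0,0,0],[-1,0,0,0,0,0,0],[1,0,0,0,0,0,0],[1,0,0,0,0,0,0],[1,0,0,0,0,0,0]]]';  python3 -m pendant '[[[1,0,0,0,0,0,0],[1,0,0,0,0,0,0],[1,0,0,0,0,0,0],[1,0,0,0,0,0,0],[1,0,0,0,0,0,0]]]'; python3 -m pendant '[[[1,0,0,40,0,0,0],[1,0,0,50,0,0,0],[1,0,0,60,0,0,0],[1,0,0,20,0,0,0],[1,0,0,0,0,0,0]]]'; python3 - <<'E'
from h import *
print(tool())
wi,wc=grab('wrist'); save(wi,'w13.png')
for k in blobs(wi,'yel',500): print(cv2.approxPolyDP(k,6,True)[:,0].tolist())
E
```

```text
t: 37.88
tool_pos: [613.8, -207.3, 29.7]
tool_rot: [-3.13, -0.261, 0.005]
force: [-0.5, -0.1, -0.8]
opening: 85.4
grip_force: 0.0
t: 38.5
tool_pos: [616.6, -207.4, 22.3]
tool_rot: [3.13, 0.263, 0.005]
force: [0.0, 0.6, 4.4]
opening: 48.7
grip_force: 65.3
t: 39.12
tool_pos: [616.6, -207.3, 22.3]
tool_rot: [3.13, 0.263, 0.005]
force: [-0.2, 0.4, 6.2]
opening: 48.7
grip_force: 65.3
t: 39.75
tool_pos: [615.8, -207.3, 192.1]
tool_rot: [3.13, 0.262, 0.006]
force: [-0.0, -0.4, -2.1]
opening: 48.6
grip_force: 64.6
(array([ 615.8, -207.3,  192.1]), 'yaw_x 9.6', 'tilt 0.2', array([-0. , -0.4, -2.1]), 48.6, 64.6, 't 39.8')
[[217, 212], [224, 370], [279, 377], [337, 371], [345, 212]]
```

```bash
python3 -m pendant '[[[1,-20,-25,0,0,0,0],[1,-30,-30,0,0,0,0],[1,-40,-30,0,0,0,0],[1,-40,-30,0,0,0,0],[1,-40,-30,0,0,0,0]]]'; python3 -m pendant '[[[1,-30,-26,0,0,0,0],[1,0,0,0,0,0,0],[1,0,0,0,0,0,0],[1,0,0,0,0,0,0],[1,0,0,0,0,0,0]]]'; python3 - <<'E'
from h import *
T=tool(); print(T)
wi,wc=grab('wrist'); save(wi,'w14.png')
p=np.array(T[0]); e=np.array([np.cos(.167),np.sin(.167)])
k=max(blobs(wi,'yel',500),key=cv2.contourArea); a=cv2.approxPolyDP(k,6,True)[:,0]; print(a.tolist())
q=pt(wc,281,a[:,1].min(),p[2]+7.7); print('front edge rel',(q-p[:2])@e)
for k in blobs(wi,'red',300): print('red',rect(wc,k,81))
E
```

```text
t: 40.42
tool_pos: [442.8, -352.4, 187.6]
tool_rot: [-3.128, -0.262, 0.007]
force: [-0.4, 0.2, -2.4]
opening: 48.8
grip_force: 64.5
t: 41.05
tool_pos: [416.0, -377.7, 189.9]
tool_rot: [-3.13, -0.264, 0.001]
force: [0.2, -0.9, -2.0]
opening: 48.8
grip_force: 64.5
(array([ 416. , -377.7,  189.9]), 'yaw_x 9.7', 'tilt 0.0', array([ 0.2, -0.9, -2. ]), 48.8, 64.5, 't 41.0')
[[217, 214], [224, 370], [279, 377], [336, 371], [345, 212]]
front edge rel 37.07541905995291
red (476.9, -377.8, 92.5, 58.9, 9.4)
```

View pics/w14.png

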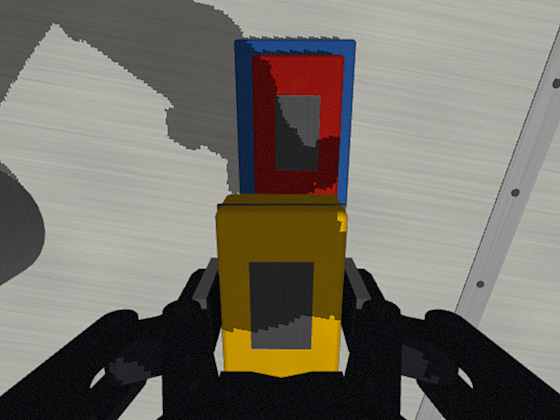

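Yellow held flat (label centre ~(281,304)), red-on-blue undisturbed above it. Moving 59 mm forward and lowering.

```bash
python3 -m pendant '[[[1,25,0,0,0,0,0],[1,25,0,0,0,0,0],[1,9,0,-20,0,0,0],[1,0,0,-30,0,0,0],[1,0,0,-20,0,0,0]]]'; python3 -m pendant '[[[1,0,0,-8,0,0,0],[1,0,0,-4,0,0,0],[1,0,0,0,0,0,0],[1,0,0,0,0,0,0],[1,0,0,0,0,0,0]]]'; python3 -m pendant '[[[1,0,0,-1,0,0,0],[1,0,0,-1,0,0,0],[1,0,0,0,0,0,0],[1,0,0,0,0,0,0],[1,0,0,0,0,0,0]]]'; python3 -c "
from h import *
print(tool())"
```

```text
t: 41.72
tool_pos: [472.8, -377.2, 117.1]
tool_rot: [-3.128, -0.262, 0.006]
force: [0.1, 0.5, -1.7]
opening: 49.0
grip_force: 64.6
t: 42.35
tool_pos: [474.7, -378.5, 109.0]
tool_rot: [3.13, 0.262, 0.002]
force: [0.7, -0.1, -2.2]
opening: 48.9
grip_force: 64.5
t: 42.98
tool_pos: [474.4, -378.3, 106.3]
tool_rot: [-3.131, -0.262, 0.0]
force: [0.0, -0.1, -2.1]
opening: 49.1
grip_force: 64.5
(array([ 474.4, -378.3,  106.3]), 'yaw_x 9.6', 'tilt 0.0', array([ 0. , -0.1, -2.1]), 49.1, 64.5, 't 43.0')
```

```bash
python3 -m pendant '[[[1,0,0,-1,0,0,0],[1,0,0,-1,0,0,0],[1,0,0,-1,0,0,0],[1,0,0,0,0,0,0],[1,0,0,0,0,0,0]]]'; python3 -c "
from h import *
print(tool())"
```

```text
t: 43.6
tool_pos: [474.4, -378.3, 103.4]
tool_rot: [3.131, 0.262, 0.0]
force: [-1.2, -0.9, -0.6]
opening: 48.9
grip_force: 64.6
(array([ 474.4, -378.3,  103.4]), 'yaw_x 9.6', 'tilt 0.0', array([-1.2, -0.9, -0.6]), 48.9, 64.6, 't 43.6')
```

Contact has begun, so I'll lower a hair, release and retreat upward.

```bash
python3 -m pendant '[[[1,0,0,-1,0,0,0],[1,0,0,0,0,0,0],[-0.6,0,0,0,0,0,0],[-1,0,0,0,0,0,0],[-1,0,0,0,0,0,0]]]'; python3 -m pendant '[[[-1,0,0,0,0,0,0],[-1,0,0,20,0,0,0],[-1,0,0,40,0,0,0],[-1,0,0,40,0,0,0],[-1,-30,0,20,0,0,0]]]'; python3 -m pendant '[[[-1,-50,0,0,0,0,0],[-1,0,0,0,0,0,0],[-1,0,0,0,0,0,0],[-1,0,0,0,0,0,0],[-1,0,0,0,0,0,0]]]'; python3 - <<'E'
from h import *
print(tool())
wi,wc=grab('wrist')
for n,z in(('blue',45),('red',81),('yel',111)):
    for k in blobs(wi,n,800): print(n,rect(wc,k,z))
im,c=grab('top')
sc,_=grab('scene'); a=cv2.resize(wi,(375,281)); b=cv2.resize(im[110:260,160:360],(375,281)); d=cv2.resize(sc[210:420,60:340],(375,281))
save(np.vstack([np.hstack([a,b]),np.hstack([d,d*0])]),'fin.png')
for k in blobs(im,'yel',20): print('top',rect(c,k,25))
E
```

```text
t: 44.22
tool_pos: [474.4, -378.3, 102.1]
tool_rot: [-3.131, -0.262, 0.0]
force: [-0.3, 0.9, -0.3]
opening: 85.6
grip_force: 0.0
t: 44.85
tool_pos: [446.1, -378.9, 224.6]
tool_rot: [3.128, 0.265, 0.006]
force: [0.7, -0.6, 0.7]
opening: 85.3
grip_force: 0.0
t: 45.48
tool_pos: [395.1, -378.3, 221.9]
tool_rot: [-3.13, -0.263, 0.001]
force: [-0.1, -0.8, 0.5]
opening: 85.2
grip_force: 0.0
(array([ 395.1, -378.3,  221.9]), 'yaw_x 9.6', 'tilt 0.0', array([-0.1, -0.8,  0.5]), 85.2, 0.0, 't 45.5')
blue (474.1, -377.4, 127.9, 88.6, 9.7)
yel (478.2, -377.5, 64.9, 49.0, 9.6)
top (250.7, 824.1, 53.9, 12.0, -77.5)
top (499.9, -751.3, 54.5, 22.2, -1.6)
top (630.0, -753.9, 105.4, 104.6, -0.5)
top (646.0, 83.4, 40.6, 32.3, 2.4)
```

View pics/fin.png

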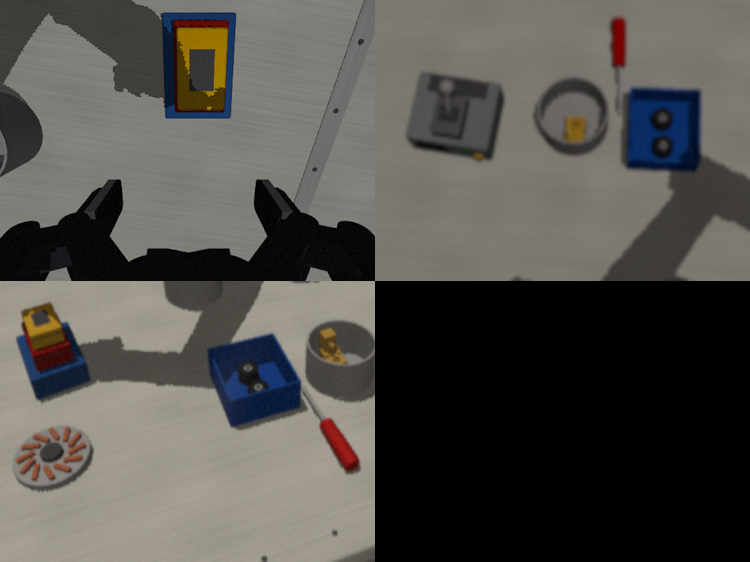

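Final montage: yellow on red on blue looks square (upper left, (200,68)). The toggle is off, both pulleys are in the bin, and the blocks are inside the pot. A quick check of yellow's centring with a looser mask, then hand in.

```bash
python3 - <<'E'
from h import *
RNG['yel']=((14,100,40),(34,255,255)); RNG['red']=((0,130,30),(8,255,255))
wi,wc=grab('wrist')
for n,z in(('yel',111),('red',81),('blue',45)):
    k=np.vstack(blobs(wi,n,60)); print(n,rect(wc,k,z))
E
```

```text
yel (471.3, -378.3, 79.5, 49.9, 9.5)
red (474.2, -378.1, 98.3, 59.0, 9.5)
blue (474.6, -377.4, 127.7, 88.7, 9.6)
```

```bash
python3 -c "
from cell import bot
print(bot.close_job())"
```

```text
the job is handed in; nothing more can be done
None
```

I handed the job in at about 45 s with no verdict returned: tester off, all 3 blocks present in the pot (one leaning, by my estimate below the rim), both pulleys in the bin, red within about 1 mm of centre on blue, yellow within about 3 mm on red, and the bystanders untouched.

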